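# Wipe a V-block and hold a lens barrel seated in it

## Task

Clean the V-block of the lens station: pull its sprung wiper lever all the way towards you, then ease it slowly back to its rest without letting it snap. Then lift the lens barrel off its grooved rest, lay it lengthwise in the V midway between the two parked wipers, and press it down gently but firmly, with about 15 newtons, so that it bears on both faces of the V. Finish while still holding it pressed there, and leave the other things on the worktop alone.

Things in the scene. Friction and masses are not known exactly. Their poses are not given: they have to be found in the camera images.
- v_block: lens station, fixed: aluminium base plate 74x262x10 mm with two steel V yokes. Origin on the worktop under the middle of the V; z up, y along the groove towards the lever, x across it, away from the robot. Yokes at y = -44 and +44 mm, each 12 mm thick along y, 60 mm wide, 50 mm high; 76 mm free between them for fingers, down to the base's top at z = 10 mm
- v_seat (a point): point where the centre of the seated barrel belongs: 50 mm above the station's origin, on the level of the V's mouth (48 mm wide). The V is 90 degrees, its root at z = 26 mm. Axes as the station's
- wiper_left_face (a point): inner face of the wiper parked beyond the lever end of the V (68 mm from the V's middle; its twin mirrors it at the other end), 44 mm above the worktop. Each wiper is a rubber plate 5 mm thick, up to 61 mm high. While the lever is pulled both slide 32 mm inwards through the yokes and block the V; at rest they leave 136 mm between them
- v_face_near: the two V faces (one on each yoke) on the robot's side, sloping 45 degrees, x from -24 to 0 mm; part of the station, origin and axes as the station's. The barrel's weight alone gives each side about 1.4 N; they must not be loaded beyond 60 N
- v_face_far: the same on the side away from the robot, x from 0 to +24 mm
- lever_grip (a point): centre of the wiper lever's handle: a level black bar, 18 mm in diameter, 50 mm long along the station's y (y = 138 to 188 mm), standing out sideways from the lever's top, free round about. The lever's pivot axis runs along y at x = 0, z = 45 mm; the bar is 95 mm from it. Pulling takes about 2.5 N near rest, 10.5 N at full stroke
- wiper_lever (a joint): lever angle, rad: 0 at rest, leaning 0.35 rad from upright to the station's +x, away from the robot; grows as the handle is pulled towards the robot, to the stop at 0.70, leaning 0.35 rad the other way. A spring returns it; a return faster than 3 rad/s counts as snapping. Let go within 0.05 rad of rest it stays slower
- lens_rest: grey plastic rest bar fixed to the worktop, 26 x 110 mm, 12 mm high, with a shallow lengthwise groove; origin at the centre of its underside, y along it
- lens_barrel: plain aluminium lens barrel with a black band round its middle and glass at both ends, a cylinder 34 mm in diameter and 116 mm long, about 0.2 kg. Origin at its centre on the axis; its y axis runs along the cylinder, either end may face either way. It starts lying in the rest's groove with its axis 27 mm above the worktop; grip it across the diameter at its middle
- specimen_cup_2: bystander: specimen cup with a yellow lid, 58 mm wide, 59 mm high, origin under its centre
- specimen_cup_3: bystander: specimen cup with a red lid, 58 mm wide, 59 mm high, origin under its centre
- control_vial_1: bystander: small vial with a blue cap, 25 mm wide, 49 mm high, origin under its centre
- control_vial_2: bystander: small vial with a green cap, 25 mm wide, 49 mm high, origin under its centre
- label_tape: bystander: roll of tape lying flat, 100 mm wide, 25 mm high, origin under its centre
- blood_tube_8: bystander: capped sample tube lying on its side, 16 mm thick, 90 mm long, origin under its centre
- scissors: bystander: scissors lying flat, 199 mm long, 9 mm high, origin under their centre

How it is judged:
By the outcome, as a careful person would: the job done as asked, in the order asked, and still so for the second after the job is handed in, while the arm keeps its last pose, push and grip.
It also fails if it takes over 64 s, if anything falls off the work surface, if the arm or the gripper's body presses on something with over 40 N, if the wrist force passes 120 N, or if a joint passes its speed limit or range.

## Robot

A 7-joint arm with a two-finger parallel gripper is mounted at the origin on a cart in front of the work surface, level with it; the furniture and walls round the work are solid. World frame = base frame: x ahead of the robot, y to its left, z up, the work surface at z = 0. Lengths are in m, angles in rad, forces in N, time in s.
With the tool pointing down it reaches from about 0.425 to 0.875 m from the base axis. Payload 8.4 kg.
Tool frame: the origin (TCP) lies between the finger pads; the fingertips stand 11 mm ahead of it and the grasp point (between the pads) lies 8 mm behind it; x points along the fingers, y is the direction in which the jaws open and shut, and the axes are right-handed (so a half turn about x gives the same grasp; the last joint's range is limited). The gripper opens to 87 mm and grips with 3 to 60 N. Pads are 19 mm wide; open, the fingers measure 117 mm over their backs; the gripper's body (75 mm by 190 mm) begins 51 mm behind the grasp point.
Start: joints at [-1.245, 0.333, 0.04, 1.465, -0.013, 1.343, -0.059], TCP at [0.268, 0.592, 0.234] pointing down, gripper open.
Joint ranges: [-2.58, 2.58], [-0.38, 2.09], [-1.3, 1.39], [0.25, 2.4], [-1.5, 4.64], [0.08, 2.09], [-2.65, 2.65]. Speed limits (rad/s): [2.22, 2.22, 2.79, 2.79, 3.14, 3.14, 3.14].

## Interface

Orientations are given as a 3x3 rotation matrix whose columns are the frame's x, y, z axes.
In Python, from rig import env, vision gives the robot as it stands. The module is installed in compiled form; this text tells all that it offers.
- The arm moves only by the tool send_rows, never from a script. Its argument "motion" is one flat list of numbers, 5 for each row, row after row: the opening, from 0 (shut) to 1 (fully open), then the shift along the tool's x, y, z in m, then the turn about the tool's x in degrees. In form: [fingers, x, y, z, twist, fingers, x, y, z, twist, ...]. A call has 1 to 20 rows; each row shifts and turns the commanded pose from where the row before left it, along the tool's axes as they then stand; what a row does not reach is not made up. A row lasts 1/12 s, in which the tool goes at most 41.7 mm and 7.16 degrees, less where a joint would pass 70% of its speed; a pose out of reach is approached as far as the arm can. A call with a gripper value outside its range is refused whole. The fingers move at their own pace and stop on an object; the grip force is fixed at half the most. Time passes only in rows, so rows that do not move let the fingers close. It gives the time, the measured TCP pose, the force and the opening at its end, in the units of the state.
- env.get_obs(): the state, without advancing time (a new reading comes with each control period).
- vision.capture(name): name is "scene" or "top" or "wrist"; returns a dict with "pixels" (420x560x3 uint8, red, green, blue), "fx", "fy", "cx", "cy" (pixels), "rvec" (rotation vector, rad) and "tvec" (3), from world to camera coordinates, as OpenCV has them. Camera axes: x right, y down, z forward; pixel columns grow to the right and rows downward; lengths in m; the calibration is good to about 2 mm. The wrist camera is an equidistant fisheye: a pixel r from the principal point sees the ray r / f radians off the axis. A picture is of the moment at which its call begins. There is no depth.
- env.hand_in(): hands the job in, once; it reports no verdict.
The state is a dict: "t": time; "qpos": joint angles; "joint_vel": joint speeds; "tau": joint torques, N m; "eef_pos": TCP position; "tcp_rot": TCP orientation; "wrist_force": force on the tool from outside, world axes, zero at the start; "moment": the same for the moment, N m; "grip_width": finger opening in m.
Only numpy, scipy, OpenCV 4.12 (cv2) and the standard library are available. Lean on these libraries where they do the work, as an engineer would, in place of code of your own. Each camera call takes 0.05 s, during which the arm holds its last target.

## Working session

There is one attempt and no reset: what is moved stays moved. The work goes in short steps, Python scripts to look and compute and a tool call to move; the robot and the scene stay as the last step left them, time stands still between calls to the robot, and variables do not carry over. Pictures are saved under pics/ and viewed, and the job is handed in when it is done.

Besides the shell and the picture viewer there is one more tool, called after "Request:" in YAML: its name, and indented under it one key for each argument. send_rows: Moves the arm, as the interface text tells. Its arguments: {"type":"object","properties":{"motion":{"type":"array","items":{"type":"number"}}},"required":["motion"]}

```bash
mkdir -p pics; ls
cat > h.py <<'E'
import numpy as np, cv2
from rig import env, vision
def cap(name,fn):
    c=vision.capture(name); cv2.imwrite('pics/'+fn,c['pixels'][:,:,::-1]); return c
E
python3 - <<'E'
from h import *
o=env.get_obs()
for k in o: print(k,np.round(o[k],3).tolist())
for n in ['scene','top','wrist']:
    c=cap(n,n+'1.png'); print(n,[np.round(c[k],4).tolist() for k in ['fx','fy','cx','cy','rvec','tvec']])
E
```

```text
pics
t 0.0
qpos [-1.245, 0.334, 0.04, 1.466, -0.013, 1.343, -0.058]
joint_vel [0.0, -0.002, -0.0, -0.0, 0.0, -0.001, 0.0]
tau [0.001, -65.636, 1.335, -40.38, -0.06, 0.045, 0.0]
eef_pos [0.268, 0.592, 0.233]
tcp_rot [[-0.001, 0.412, 0.911], [-0.002, 0.911, -0.412], [-1.0, -0.002, 0.0]]
wrist_force [0.071, 0.334, 0.016]
moment [0.017, 0.001, -0.008]
grip_width 0.087
scene [397.1143, 397.1143, 287.6735, 213.6954, [2.0961, -1.022, 0.4458], [-0.287, 0.3777, 0.8311]]
top [431.5875, 431.5875, 281.8878, 209.9521, [2.1923, -2.1305, 0.1397], [0.016, 0.5493, 1.2911]]
wrist [325.1923, 325.1923, 280.7876, 205.0485, [-2.42, -1.5596, -0.2352], [-0.6497, -0.0347, 0.3918]]
```

View pics/scene1.png

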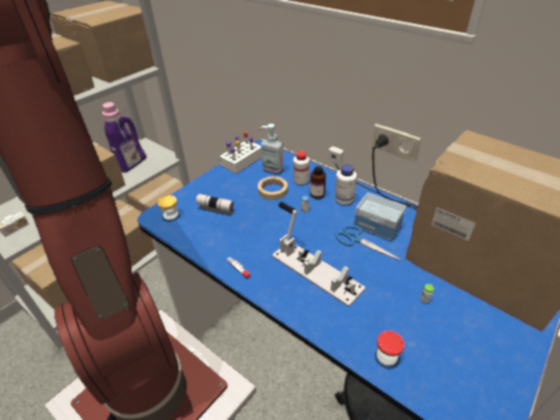

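View pics/top1.png

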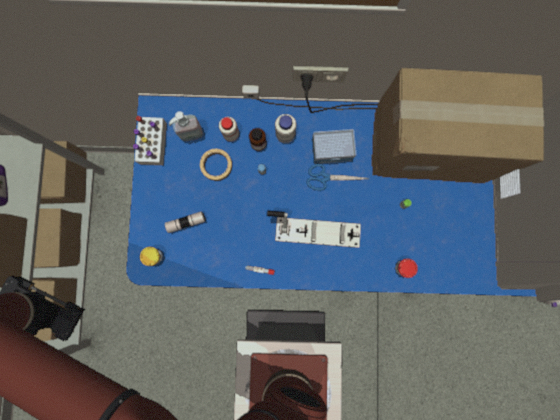

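View pics/wrist1.png

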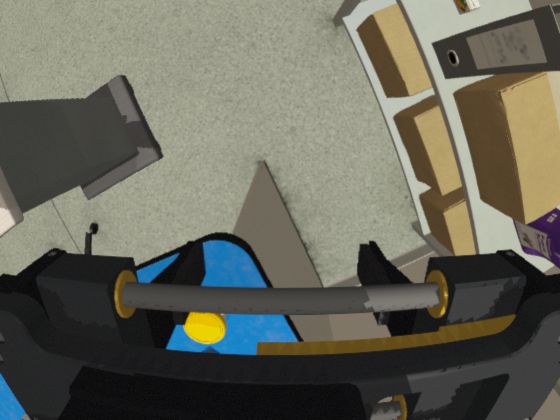

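The top view shows the station at about (318,233), its lever handle near (276,213), the barrel at (184,222), the yellow cup at (150,256) and the tube at (262,270). I'll zoom in on these.

```bash
python3 - <<'E'
from h import *
im=cv2.imread('pics/top1.png')
a=cv2.resize(im[195:265,255:375],None,fx=6.5,fy=6.5,interpolation=cv2.INTER_CUBIC); cv2.imwrite('pics/top_st.png',a)
a=cv2.resize(im[200:275,130:220],None,fx=7,fy=7,interpolation=cv2.INTER_CUBIC); cv2.imwrite('pics/top_b.png',a)
im=cv2.imread('pics/scene1.png')
a=cv2.resize(im[190:310,260:380],None,fx=5,fy=5,interpolation=cv2.INTER_CUBIC); cv2.imwrite('pics/sc_st.png',a)
E
cat >> h.py <<'E'
def pts(c,uv,z):
    R=cv2.Rodrigues(np.array(c['rvec']))[0]; t=np.array(c['tvec']).ravel()
    C=-R.T@t; out=[]
    uv=np.atleast_2d(uv); z=np.broadcast_to(z,len(uv))
    for (u,v),zz in zip(uv,z):
        d=R.T@np.array([(u-c['cx'])/c['fx'],(v-c['cy'])/c['fy'],1])
        out.append(C+d*(zz-C[2])/d[2])
    return np.array(out)
def proj(c,P):
    K=np.array([[c['fx'],0,c['cx']],[0,c['fy'],c['cy']],[0,0,1]])
    return cv2.projectPoints(np.array(P,float).reshape(-1,3),np.array(c['rvec'],float),np.array(c['tvec'],float),K,None)[0].reshape(-1,2)
E
```

```text
(no output)
```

View pics/top_st.png

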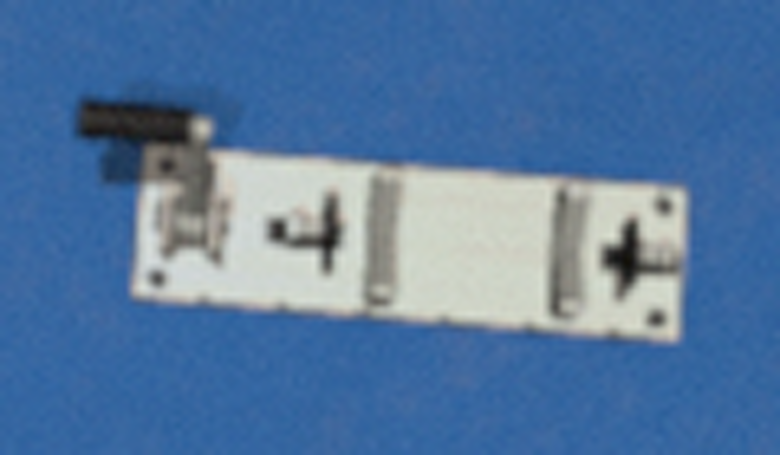

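View pics/top_b.png

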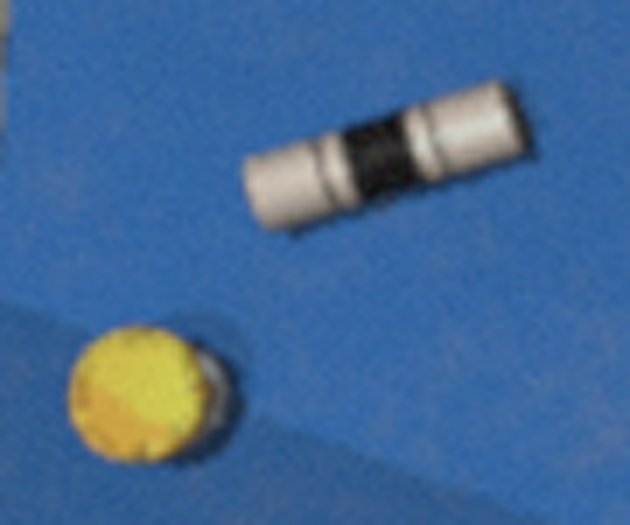

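View pics/sc_st.png

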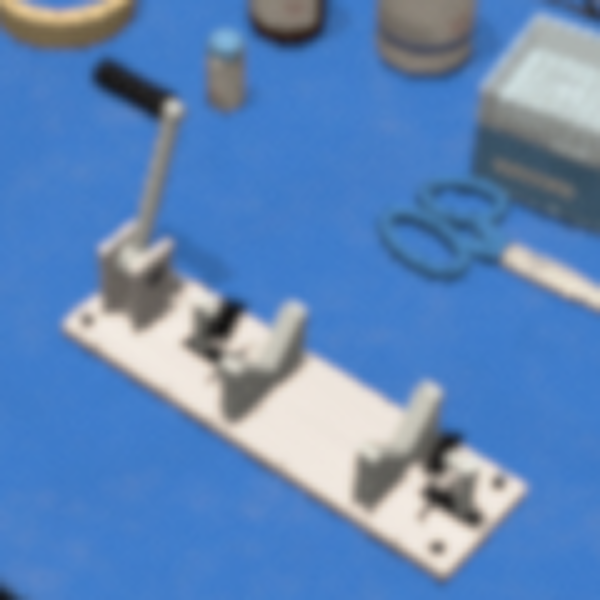

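```bash
cat > fit.py <<'E'
from h import *
from scipy.optimize import least_squares
ct=vision.capture('top'); cs=vision.capture('scene')
def f(c,x0,y0,s): return ((np.array(c)+.5)/s-.5)+[x0,y0]
T=lambda *c:f(c,255,195,6.5)
S=lambda *c:f(c,260,190,5)
# station pts: (sx, sy rel, z, baseflag)
obs=[(ct,T(133,296),(-37,131,10,1)),(ct,T(688,185),(37,-131,10,1)),(ct,T(680,342),(-37,-131,10,1)),
(ct,T(78,118),(32.6,188,134.2,0)),(ct,T(192,125),(32.6,138,134.2,0)),
(ct,T(388,170),(30,44,50,0)),(ct,T(577,187),(30,-44,50,0)),(ct,T(380,293),(-30,44,50,0)),(ct,T(568,305),(-30,-44,50,0)),
(cs,S(62,325),(-37,131,10,1)),(cs,S(525,485),(37,-131,10,1)),(cs,S(446,570),(-37,-131,10,1)),
(cs,S(101,74),(32.6,188,134.2,0)),(cs,S(168,102),(32.6,138,134.2,0)),
(cs,S(293,308),(30,44,50,0)),(cs,S(429,389),(30,-44,50,0)),(cs,S(232,365),(-30,44,50,0)),(cs,S(370,452),(-30,-44,50,0)),
]
def W(p,q):
    x,y,a,off=p; sx,sy,z,b=q; sx/=1e3; sy/=1e3; z/=1e3
    sy=sy+b*off
    return [x+np.cos(a)*sx-np.sin(a)*sy, y+np.sin(a)*sx+np.cos(a)*sy, z]
def res(p,o=obs): return np.concatenate([proj(c,W(p,q))[0]-uv for c,uv,q in o])
g=pts(ct,[T(478,240)],.03)[0]; print(g)
for o in (obs,obs[:9],obs[9:]):
    r=least_squares(res,[g[0],g[1],-.07,.03],loss='soft_l1',args=(o,)); print(np.round(r.x,4),'deg',np.degrees(r.x[2]))
    print(np.round(r.fun,1).reshape(-1,2).tolist())
p=least_squares(res,[g[0],g[1],-.07,.03],loss='soft_l1').x
print('handle',W(p,(32.6,163,134.2,0)),'seat',W(p,(0,0,50,0)))
B=lambda *c:f(c,130,200,7)
print('barrel top pts',pts(ct,[B(268,190),B(510,120),B(380,155),B(140,395)],[.037,.037,.044,.059]))
E
python3 fit.py
```

```text
[ 0.48672188 -0.11166368  0.03      ]
[ 0.4842 -0.11   -0.052   0.0285] deg -2.9773160408768544
[[-0.4, 0.4], [-0.0, 0.5], [-0.2, 0.1], [-0.2, 0.2], [-0.2, 0.5], [0.2, 0.1], [0.2, -0.2], [0.0, 0.9], [0.3, 1.5], [-0.2, -1.2], [1.0, -0.7], [0.4, 0.4], [-0.0, -1.4], [0.4, 0.8], [1.4, -1.4], [1.2, -1.4], [-0.6, -0.1], [-0.9, -0.2]]
[ 0.4855 -0.1099 -0.0515  0.0279] deg -2.952439170485216
[[-0.2, 0.0], [0.2, 0.1], [0.0, -0.3], [-0.3, -0.3], [-0.2, 0.1], [0.2, -0.4], [0.1, -0.7], [-0.0, 0.5], [0.3, 1.0]]
[ 0.4822 -0.111  -0.0488  0.0296] deg -2.7936808713768544
[[-0.7, -0.7], [0.6, -0.3], [0.0, 0.8], [-0.4, -0.8], [0.1, 1.4], [1.2, -0.8], [1.2, -0.8], [-0.7, 0.6], [-0.9, 0.5]]
handle [np.float64(0.5252193416963638), np.float64(0.051036947838265886), 0.13419999999999999] seat [np.float64(0.48419703058432767), np.float64(-0.11004976791144243), 0.05]
barrel top pts [[0.48677889 0.37672005 0.037     ]
 [0.52034978 0.2733922  0.037     ]
 [0.50280131 0.3275021  0.044     ]
 [0.39666194 0.41985045 0.059     ]]
```

Request:
send_rows:
  motion: [1, 0, 0, 0, 6.86, 1, 0, 0, 0, 6.86, 1, 0, 0, 0, 6.86, 1, 0, 0, 0, 6.86, 1, 0, 0, 0, 6.86, 1, 0, 0, 0, 6.86, 1, 0, 0, 0, 6.86, 1, 0, 0, 0, 6.86, 1, 0, 0, 0, 6.86, 1, 0, 0, 0, 6.86]

```text
t: 1.08
eef_pos: [0.2678, 0.5922, 0.2334]
tcp_rot: [[-0.0, 0.998, -0.057], [-0.0, -0.057, -0.998], [-1.0, -0.0, 0.0]]
wrist_force: [-0.4, -0.2, 0.4]
grip_width: 0.0875
```

Request:
send_rows:
  motion: [1, 0, 0.0142, 0.0263, 0, 1, 0, 0.0142, 0.0263, 0, 1, 0, 0.0142, 0.0263, 0, 1, 0, 0.0142, 0.0263, 0, 1, 0, 0.0142, 0.0263, 0, 1, 0, 0.0142, 0.0263, 0, 1, 0, 0.0142, 0.0263, 0, 1, 0, 0.0142, 0.0263, 0, 1, 0, 0.0142, 0.0263, 0, 1, 0, 0.0142, 0.0263, 0, 1, 0, 0.0142, 0.0263, 0, 1, 0, 0.0142, 0.0263, 0, 1, 0, 0.0142, 0.0263, 0, 1, 0, 0.0142, 0.0263, 0, 1, 0, 0.0142, 0.0263, 0, 1, 0, 0.0142, 0.0263, 0, 1, 0, 0.0142, 0.0263, 0, 1, 0, 0.0142, 0.0263, 0, 1, 0, 0.0142, 0.0263, 0, 1, 0, 0, 0, 0]

```text
t: 2.75
eef_pos: [0.5135, 0.073, 0.234]
tcp_rot: [[0.002, 0.998, -0.059], [-0.002, -0.059, -0.998], [-1.0, 0.002, 0.002]]
wrist_force: [-0.8, -0.8, 0.8]
grip_width: 0.0869
```

Run:
```python
from h import *
o=env.get_obs()
for k in ['t','qpos','eef_pos','tcp_rot','wrist_force']: print(k,np.round(o[k],4).tolist())
c=cap('wrist','w2.png'); print([np.round(c[k],4).tolist() for k in ['fx','fy','cx','cy','rvec','tvec']])
R=cv2.Rodrigues(c['rvec'])[0]; print((-R.T@c['tvec'].ravel()).round(4), R.round(3).tolist())
cap('top','t2.png')
```

```text
t 2.75
qpos [-0.8386, 0.054, 0.6407, 1.8083, -0.0316, 1.2889, -0.2485]
eef_pos [0.5135, 0.073, 0.234]
tcp_rot [[0.0015, 0.9983, -0.0587], [-0.0017, -0.0587, -0.9983], [-1.0, 0.0016, 0.0016]]
wrist_force [-0.7777, -0.8364, 0.7945]
[325.1923, 325.1923, 280.7876, 205.0485, [-2.8371, 0.0848, 0.0138], [-0.508, 0.0629, 0.4235]]
[0.5184 0.1558 0.385 ] [[0.998, -0.06, -0.001], [-0.057, -0.953, 0.299], [-0.018, -0.298, -0.954]]
```

View pics/w2.png

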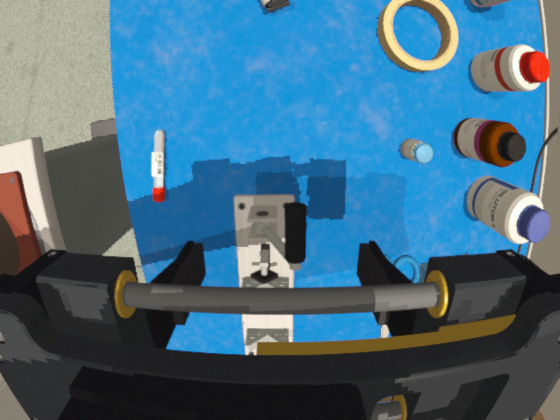

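The wrist view shows the handle as a black bar from about (295,204) to (296,262), and a plate corner at (235,196). I'll turn these into positions through the fisheye model.

```bash
cat >> h.py <<'E'
def wpts(c,uv,z):
    R=cv2.Rodrigues(np.array(c['rvec']))[0]; t=np.array(c['tvec']).ravel(); C=-R.T@t
    uv=np.atleast_2d(uv).astype(float); z=np.broadcast_to(z,len(uv)); out=[]
    for (u,v),zz in zip(uv,z):
        a,b=(u-c['cx'])/c['fx'],(v-c['cy'])/c['fy']; th=np.hypot(a,b); s=np.sinc(th/np.pi)
        d=R.T@np.array([a*s,b*s,np.cos(th)]); out.append(C+d*(zz-C[2])/d[2])
    return np.array(out)
E
python3 - <<'E'
from h import *
im=cv2.imread('pics/w2.png')
cv2.imwrite('pics/w2z.png',cv2.resize(im[180:300,220:340],None,fx=5,fy=5,interpolation=cv2.INTER_CUBIC))
im=cv2.imread('pics/t2.png')
cv2.imwrite('pics/t2z.png',im)
c=vision.capture('wrist')
print(env.get_obs()['eef_pos'])
print(wpts(c,[(295,205),(296,262),(235,196),(295,233)],[.134,.134,.01,.134]))
E
```

```text
[0.51151259 0.07956949 0.23346608]
[[0.52328555 0.08220317 0.134     ]
 [0.52209321 0.03061074 0.134     ]
 [0.45493246 0.05866535 0.01      ]
 [0.52228224 0.05781432 0.134     ]]
```

View pics/w2z.png

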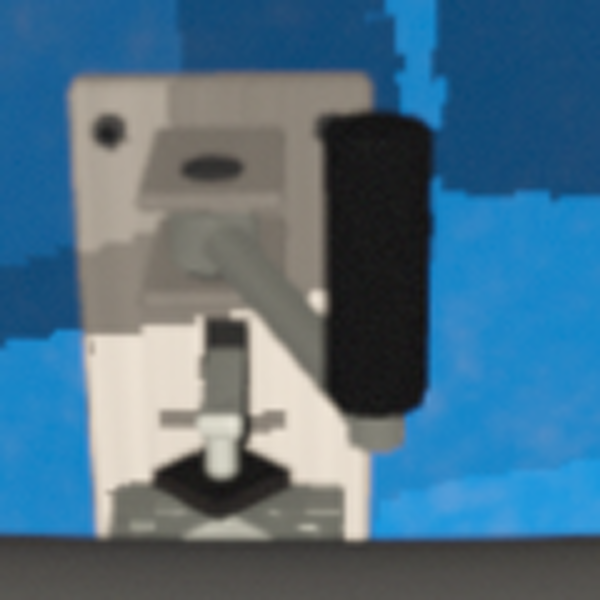

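View pics/t2z.png

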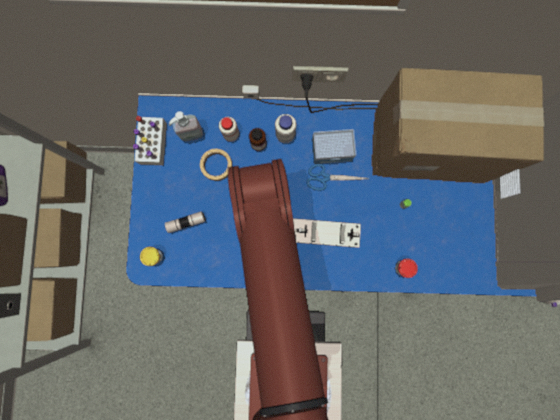

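Request:
send_rows:
  motion: [1, 0, 0.0077, 0.0121, 0, 1, 0, 0.0077, 0.0121, 0, 1, 0.015, 0, 0, 0, 1, 0.02, 0, 0, 0, 1, 0.02, 0, 0, 0, 1, 0.02, 0, 0, 0, 1, 0.02, 0, 0, 0, 1, 0.013, 0, 0, 0, 1, 0, 0, 0, 0, 1, 0, 0, 0, 0, 1, 0, 0, 0, 0, 1, 0, 0, 0, 0]

```text
t: 3.9
eef_pos: [0.5265, 0.055, 0.1267]
tcp_rot: [[0.002, 0.999, -0.051], [0.001, -0.051, -0.999], [-1.0, 0.002, -0.001]]
wrist_force: [0.2, -0.1, -0.9]
grip_width: 0.0871
```

Run:
```python
from h import *
o=env.get_obs()
for k in ['t','eef_pos','wrist_force']: print(k,np.round(o[k],4).tolist())
c=cap('wrist','w3.png')
c=cap('scene','s3.png')
im=cv2.imread('pics/s3.png')
cv2.imwrite('pics/s3z.png',cv2.resize(im[150:310,220:380],None,fx=3.7,fy=3.7,interpolation=cv2.INTER_CUBIC))
```

```text
t 3.9
eef_pos [0.5265, 0.055, 0.1267]
wrist_force [0.206, -0.1326, -0.8532]
```

View pics/w3.png

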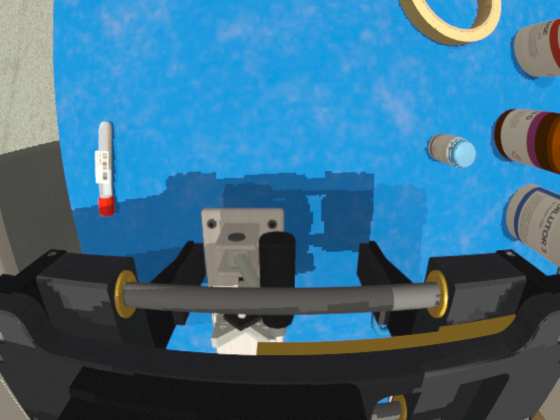

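View pics/s3z.png

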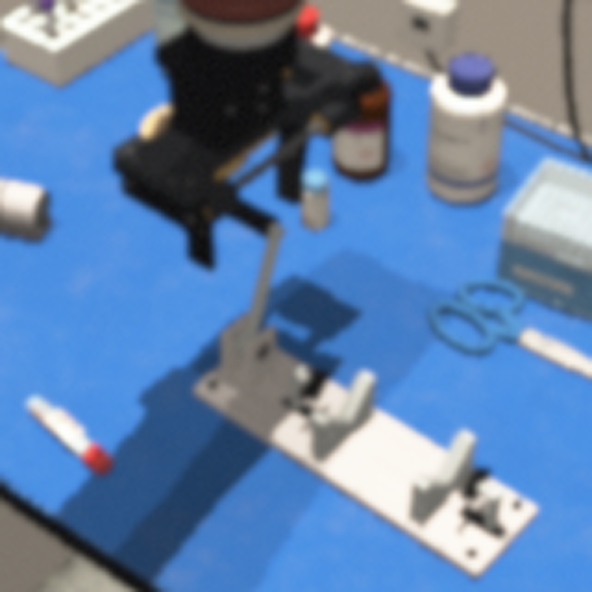

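Request:
send_rows:
  motion: [1, 0, -0.003, 0.002, 0, 0.5, 0, 0, 0, 0, 0.35, 0, 0, 0, 0, 0.2, 0, 0, 0, 0, 0, 0, 0, 0, 0, 0, 0, 0, 0, 0, 0, 0, 0, 0, 0, 0, 0, 0, 0, 0, 0, 0, 0, 0, 0, 0, 0, 0, 0, 0]

```text
t: 4.83
eef_pos: [0.5227, 0.0525, 0.1255]
tcp_rot: [[-0.0, 0.999, -0.051], [-0.0, -0.051, -0.999], [-1.0, -0.0, 0.0]]
wrist_force: [-0.7, -0.7, -0.4]
grip_width: 0.0347
```

Run:
```python
from h import *
o=env.get_obs()
for k in ['t','eef_pos','wrist_force','moment','grip_width']: print(k,np.round(o[k],4).tolist())
```

```text
t 4.8333
eef_pos [0.5227, 0.0525, 0.1255]
wrist_force [-0.7176, -0.6788, -0.3688]
moment [-0.0765, 0.063, 0.0655]
grip_width 0.0347
```

Request:
send_rows:
  motion: [0, 0, 0, 0, 0, 0, 0, 0, 0, 0, 0, 0, 0, 0, 0, 0, 0, 0, 0, 0, 0, 0, 0, 0, 0, 0, 0, 0, 0, 0]

```text
t: 5.33
eef_pos: [0.5234, 0.0525, 0.1259]
tcp_rot: [[0.001, 0.999, -0.051], [0.0, -0.051, -0.999], [-1.0, 0.001, -0.0]]
wrist_force: [4.0, -1.0, 0.9]
grip_width: 0.0172
```

Request:
send_rows:
  motion: [0, -0.001, -0.0032, 0, 0, 0, -0.001, -0.0032, 0, 0, 0, -0.0008, -0.0032, 0, 0, 0, -0.0008, -0.0032, 0, 0, 0, -0.0006, -0.0033, 0, 0, 0, -0.0006, -0.0033, 0, 0, 0, -0.0004, -0.0033, 0, 0, 0, -0.0003, -0.0033, 0, 0, 0, -0.0001, -0.0033, 0, 0, 0, -0.0001, -0.0033, 0, 0, 0, 0.0001, -0.0033, 0, 0, 0, 0.0001, -0.0033, 0, 0, 0, 0.0003, -0.0033, 0, 0, 0, 0.0004, -0.0033, 0, 0, 0, 0.0006, -0.0033, 0, 0, 0, 0.0006, -0.0033, 0, 0, 0, 0.0008, -0.0032, 0, 0, 0, 0, 0, 0, 0]

```text
t: 6.83
eef_pos: [0.4706, 0.0559, 0.1307]
tcp_rot: [[0.008, 0.999, -0.051], [0.002, -0.051, -0.999], [-1.0, 0.008, -0.002]]
wrist_force: [9.9, -0.1, 9.9]
grip_width: 0.0171
```

Run:
```python
from h import *
o=env.get_obs()
for k in ['t','eef_pos','wrist_force','moment','grip_width']: print(k,np.round(o[k],4).tolist())
c=cap('scene','s4.png')
im=cv2.imread('pics/s4.png')
cv2.imwrite('pics/s4z.png',cv2.resize(im[150:310,220:380],None,fx=3.7,fy=3.7,interpolation=cv2.INTER_CUBIC))
```

```text
t 6.8333
eef_pos [0.4706, 0.0559, 0.1307]
wrist_force [9.9351, -0.1116, 9.9251]
moment [-0.2089, -2.2466, 0.0082]
grip_width 0.0171
```

View pics/s4z.png

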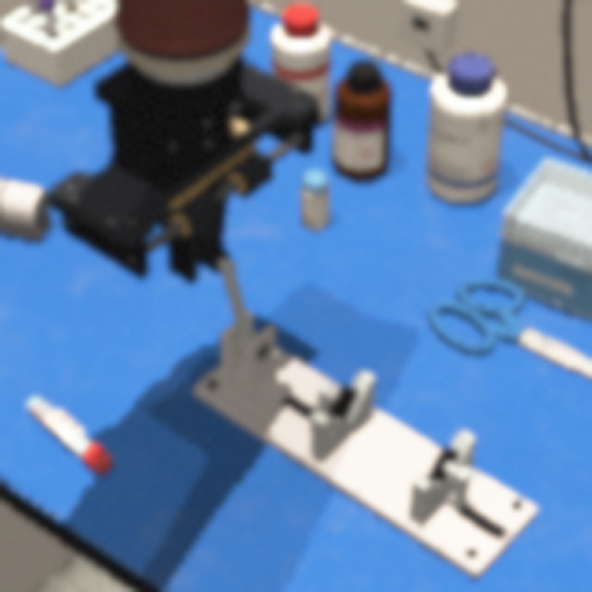

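Request:
send_rows:
  motion: [0, 0.0009, -0.0032, 0, 0, 0, 0.001, -0.0032, 0, 0, 0, 0.001, -0.0032, 0, 0, 0, 0, 0, 0, 0]

```text
t: 7.22
eef_pos: [0.4613, 0.0565, 0.1278]
tcp_rot: [[0.008, 0.999, -0.051], [0.002, -0.051, -0.999], [-1.0, 0.008, -0.002]]
wrist_force: [11.0, -0.5, 8.6]
grip_width: 0.0172
```

Request:
send_rows:
  motion: [0, 0.001, -0.0025, 0, 0, 0, 0.001, -0.0025, 0, 0, 0, 0, 0, 0, 0]

```text
t: 7.47
eef_pos: [0.4589, 0.0567, 0.127]
tcp_rot: [[0.014, 0.999, -0.052], [0.003, -0.052, -0.999], [-1.0, 0.014, -0.003]]
wrist_force: [17.0, -0.7, 8.8]
grip_width: 0.0169
```

Request:
send_rows:
  motion: [0, 0.001, -0.0025, 0, 0, 0, 0.0005, -0.0025, 0, 0, 0, 0, 0, 0, 0]

```text
t: 7.72
eef_pos: [0.4582, 0.0568, 0.1269]
tcp_rot: [[0.023, 0.998, -0.052], [0.003, -0.052, -0.999], [-1.0, 0.023, -0.004]]
wrist_force: [35.1, -2.2, 1.7]
grip_width: 0.0171
```

Request:
send_rows:
  motion: [0, -0.0012, 0.0033, 0, 0, 0, -0.0012, 0.0033, 0, 0, 0, -0.0012, 0.0033, 0, 0, 0, -0.001, 0.0032, 0, 0, 0, -0.001, 0.0032, 0, 0, 0, -0.0008, 0.0032, 0, 0, 0, -0.0008, 0.0032, 0, 0, 0, -0.0006, 0.0033, 0, 0, 0, -0.0006, 0.0033, 0, 0, 0, -0.0004, 0.0033, 0, 0, 0, -0.0003, 0.0033, 0, 0, 0, -0.0001, 0.0033, 0, 0, 0, -0.0001, 0.0033, 0, 0, 0, 0.0001, 0.0033, 0, 0, 0, 0.0001, 0.0033, 0, 0, 0, 0.0003, 0.0033, 0, 0, 0, 0.0004, 0.0033, 0, 0, 0, 0.0006, 0.0033, 0, 0, 0, 0.0006, 0.0033, 0, 0]

```text
t: 9.3
eef_pos: [0.5094, 0.0532, 0.1286]
tcp_rot: [[-0.002, 0.999, -0.051], [-0.0, -0.051, -0.999], [-1.0, -0.002, 0.0]]
wrist_force: [-0.7, 5.3, -3.3]
grip_width: 0.0172
```

Request:
send_rows:
  motion: [0, 0.0008, 0.0025, 0, 0, 0, 0.0008, 0.0025, 0, 0, 0, 0.0008, 0.0025, 0, 0, 0, 0.0006, 0.002, 0, 0, 0, 0.0006, 0.002, 0, 0, 0, 0, 0, 0, 0, 0, 0, 0, 0, 0]

```text
t: 9.88
eef_pos: [0.5206, 0.0525, 0.1249]
tcp_rot: [[-0.002, 0.999, -0.051], [-0.0, -0.051, -0.999], [-1.0, -0.002, 0.001]]
wrist_force: [-2.8, 4.7, -8.9]
grip_width: 0.0163
```

Request:
send_rows:
  motion: [0, 0.0002, 0.0015, 0, 0, 0, 0, 0.0015, 0, 0, 0, 0, 0, 0, 0, 0, 0, 0, 0, 0]

```text
t: 10.22
eef_pos: [0.523, 0.0523, 0.1243]
tcp_rot: [[-0.003, 0.999, -0.051], [-0.001, -0.051, -0.999], [-1.0, -0.003, 0.001]]
wrist_force: [-3.7, 4.7, -10.3]
grip_width: 0.0164
```

Request:
send_rows:
  motion: [0, 0.0002, 0.002, 0, 0, 0, 0, 0.0015, 0, 0, 0, 0, 0, 0, 0, 0, 0, 0, 0, 0]

```text
t: 10.55
eef_pos: [0.5248, 0.0522, 0.1238]
tcp_rot: [[-0.007, 0.999, -0.051], [-0.0, -0.051, -0.999], [-1.0, -0.007, 0.001]]
wrist_force: [-11.8, 4.9, -4.8]
grip_width: 0.0164
```

Request:
send_rows:
  motion: [0.25, 0, -0.001, 0, 0, 0.3, 0, 0, 0, 0, 0.4, 0, 0, 0, 0, 0.6, 0, 0, 0, 0, 0.8, 0, 0, 0, 0, 0.8, 0, 0, 0, 0, 0.8, 0, 0, 0, 0, 0.8, 0, 0, 0, 0]

```text
t: 11.22
eef_pos: [0.527, 0.0522, 0.1253]
tcp_rot: [[0.0, 0.999, -0.051], [-0.0, -0.051, -0.999], [-1.0, 0.0, 0.0]]
wrist_force: [-0.5, 0.4, -0.2]
grip_width: 0.0585
```

Run:
```python
from h import *
o=env.get_obs()
for k in ['t','eef_pos','wrist_force','moment','grip_width']: print(k,np.round(o[k],4).tolist())
c=cap('scene','s5.png')
im=cv2.imread('pics/s5.png')
cv2.imwrite('pics/s5z.png',cv2.resize(im[150:310,220:380],None,fx=3.7,fy=3.7,interpolation=cv2.INTER_CUBIC))
```

```text
t 11.2167
eef_pos [0.527, 0.0522, 0.1253]
wrist_force [-0.5321, 0.4329, -0.2076]
moment [-0.0884, 0.0454, 0.0284]
grip_width 0.0585
```

View pics/s5z.png

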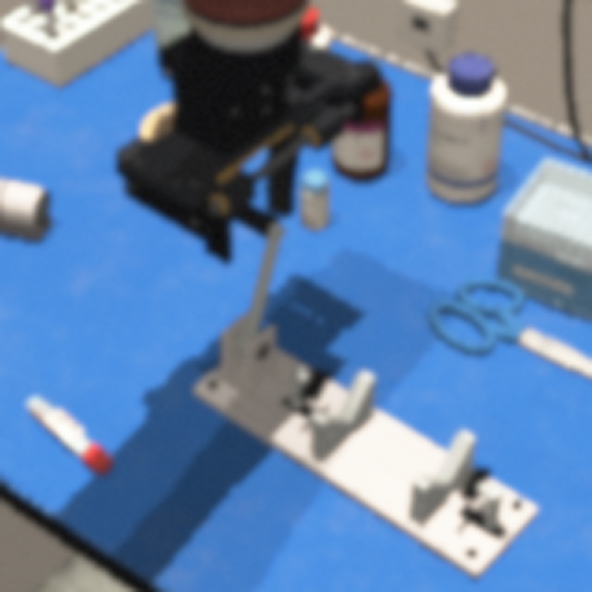

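Request:
send_rows:
  motion: [0.8, -0.01, 0, 0, 0, 0.8, -0.02, 0, 0, 0, 0.8, -0.02, 0, 0, 0, 0.9, -0.02, 0, 0, 0, 1, -0.02, 0, 0, 0, 1, -0.02, 0, 0, 0, 1, 0, -0.003, -0.022, 0, 1, 0, -0.004, -0.028, 0, 1, 0, -0.004, -0.028, 0, 1, 0, -0.004, -0.028, 0, 1, 0, -0.004, -0.028, 0, 1, 0, -0.004, -0.028, 0, 1, 0, -0.004, -0.028, 0, 1, 0, -0.004, -0.028, 0, 1, 0, -0.004, -0.028, 0, 1, 0, -0.003, -0.0275, 0, 1, 0, 0, 0, -7, 1, 0, 0, 0, -7, 1, 0, 0, 0, -7, 1, 0, 0, 0, 0]

```text
t: 12.93
eef_pos: [0.503, 0.3275, 0.2358]
tcp_rot: [[0.0, 0.949, 0.316], [-0.0, 0.316, -0.949], [-1.0, 0.0, 0.0]]
wrist_force: [0.9, -0.3, 0.5]
grip_width: 0.0869
```

Request:
send_rows:
  motion: [1, 0, 0, 0, 0, 1, 0, 0, 0, 0, 1, 0, 0, 0, 0]

```text
t: 13.18
eef_pos: [0.503, 0.3273, 0.2354]
tcp_rot: [[0.0, 0.952, 0.307], [0.0, 0.307, -0.952], [-1.0, 0.0, -0.0]]
wrist_force: [0.2, -0.2, 0.0]
grip_width: 0.0873
```

Run:
```python
from h import *
o=env.get_obs()
for k in ['t','eef_pos','tcp_rot','wrist_force','moment','grip_width']: print(k,np.round(o[k],4).tolist())
c=cap('wrist','w6.png')
im=cv2.imread('pics/w6.png')
cv2.imwrite('pics/w6z.png',cv2.resize(im[100:300,180:380],None,fx=3,fy=3,interpolation=cv2.INTER_CUBIC))
```

```text
t 13.1833
eef_pos [0.503, 0.3273, 0.2354]
tcp_rot [[0.0001, 0.9517, 0.307], [0.0001, 0.307, -0.9517], [-1.0, 0.0002, -0.0001]]
wrist_force [0.203, -0.2325, 0.0187]
moment [-0.0593, 0.0622, 0.0074]
grip_width 0.0873
```

View pics/w6.png

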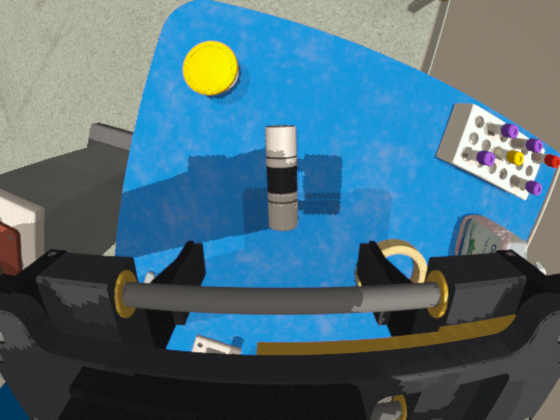

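View pics/w6z.png

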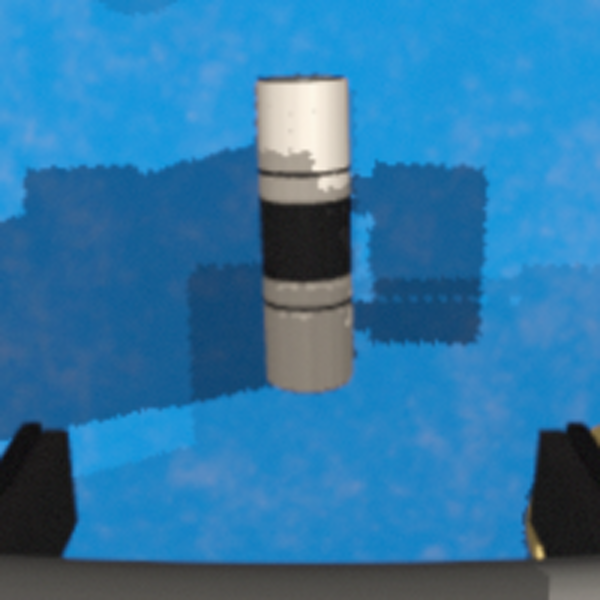

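Run:
```python
from h import *
c=vision.capture('wrist')
f=lambda u,v:((u+.5)/3-.5+180,(v+.5)/3-.5+100)
P=wpts(c,[f(306,240),f(304,80),f(309,383),f(262,240),f(351,240)],[.044,.04,.04,.03,.03]); print(P.round(4))
d=P[1]-P[2]; print(np.degrees(np.arctan2(d[1],d[0]))-90, np.linalg.norm(d),(P[1]+P[2])/2,(P[3]+P[4])/2,np.linalg.norm(P[3]-P[4]))
print(env.get_obs()['eef_pos'],env.get_obs()['tcp_rot'][:,1])
```

```text
[[0.5021 0.3321 0.044 ]
 [0.4839 0.3864 0.04  ]
 [0.5206 0.2787 0.04  ]
 [0.4874 0.3241 0.03  ]
 [0.5192 0.3343 0.03  ]]
18.81871969204819 0.11378622629558217 [0.50225672 0.33251847 0.04      ] [0.50330003 0.32920095 0.03      ] 0.03333986659780307
[0.5029114  0.32734063 0.2352659 ] [9.51301561e-01 3.08261804e-01 3.62817944e-05]
```

Request:
send_rows:
  motion: [1, 0, 0.001, -0.003, 0, 1, 0.02, 0, 0, 0, 1, 0.025, 0, 0, 0, 1, 0.025, 0, 0, 0, 1, 0.025, 0, 0, 0, 1, 0.025, 0, 0, 0, 1, 0.025, 0, 0, 0, 1, 0.025, 0, 0, 0, 1, 0.02, 0, 0, 0, 1, 0.01, 0, 0, 0, 1, 0.01, 0, 0, 0, 1, 0.005, 0, 0, 0, 1, 0, 0, 0, 0, 1, 0, 0, 0, 0, 1, 0, 0, 0, 0]

```text
t: 14.53
eef_pos: [0.5036, 0.3311, 0.0213]
tcp_rot: [[0.001, 0.951, 0.31], [0.001, 0.31, -0.951], [-1.0, 0.002, -0.001]]
wrist_force: [-0.2, 0.3, 0.3]
grip_width: 0.0867
```

Run:
```python
from h import *
o=env.get_obs()
for k in ['t','eef_pos','wrist_force']: print(k,np.round(o[k],4).tolist())
cap('wrist','w7.png')
```

```text
t 14.5333
eef_pos [0.5036, 0.3311, 0.0213]
wrist_force [-0.2195, 0.2957, 0.2521]
```

View pics/w7.png

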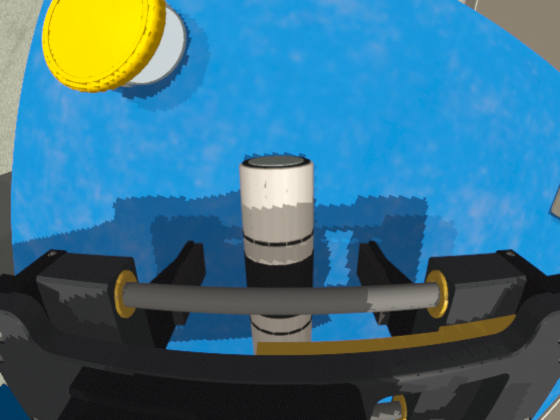

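```bash
cat >> h.py <<'E'
def wproj(c,P):
    R=cv2.Rodrigues(np.array(c['rvec']))[0]; t=np.array(c['tvec']).ravel(); out=[]
    for p in np.atleast_2d(P):
        d=R@p+t; rho=np.hypot(d[0],d[1]); th=np.arctan2(rho,d[2])
        out.append([c['cx']+c['fx']*th*d[0]/rho,c['cy']+c['fy']*th*d[1]/rho])
    return np.array(out)
E
python3 - <<'E'
from h import *
c=vision.capture('wrist'); o=env.get_obs(); p=o['eef_pos']; R=o['tcp_rot']
for dz in (-.058,-.04,0,.04): print(dz,wproj(c,p+R@np.array([-.023,0,dz])))
print(wpts(c,[(277,165),(278,243),(279,261),(280,317),(281,320)],[.04,.044,.044,.044,.044]), p)
E
```

```text
-0.058 [[280.16473822 168.58850156]]
-0.04 [[280.23722057 211.25153464]]
0 [[280.39428374 293.05417266]]
0.04 [[280.52964967 355.09439655]]
[[0.48399796 0.38637067 0.04      ]
 [0.49459629 0.35489933 0.044     ]
 [0.49768539 0.34672151 0.044     ]
 [0.50762648 0.31742317 0.044     ]
 [0.50866499 0.315796   0.044     ]] [0.5034688  0.33098124 0.021164  ]
```

Request:
send_rows:
  motion: [0.8, 0.002, -0.001, -0.001, 0, 0.6, 0, 0, 0, 0, 0.3, 0, 0, 0, 0, 0, 0, 0, 0, 0, 0, 0, 0, 0, 0, 0, 0, 0, 0, 0, 0, 0, 0, 0, 0, 0, 0, 0, 0, 0, 0, 0, 0, 0, 0, 0, 0, 0, 0, 0, 0, 0, 0, 0, 0, 0, 0, 0, 0, 0]

```text
t: 15.63
eef_pos: [0.5019, 0.3312, 0.0183]
tcp_rot: [[0.0, 0.951, 0.31], [0.0, 0.31, -0.951], [-1.0, 0.0, -0.0]]
wrist_force: [1.4, 0.5, 0.0]
grip_width: 0.0331
```

Gripped at 33 mm. Next I lift it to a TCP height of about 0.20.

Request:
send_rows:
  motion: [0, 0, 0, 0, 0, 0, 0, 0, 0, 0, 0, -0.005, 0, 0, 0, 0, -0.01, 0, 0, 0, 0, -0.015, 0, 0, 0, 0, -0.02, 0, 0, 0, 0, -0.025, 0, 0, 0, 0, -0.025, 0, 0, 0, 0, -0.025, 0, 0, 0, 0, -0.025, 0, 0, 0, 0, -0.025, 0, 0, 0, 0, -0.015, 0, 0, 0, 0, -0.01, 0, 0, 0, 0, 0, 0, 0, 0, 0, 0, 0, 0, 0]

```text
t: 16.88
eef_pos: [0.5014, 0.3311, 0.218]
tcp_rot: [[-0.0, 0.951, 0.31], [0.0, 0.31, -0.951], [-1.0, -0.0, -0.0]]
wrist_force: [-0.5, 0.1, -3.2]
grip_width: 0.0331
```

Run:
```python
from h import *
o=env.get_obs()
for k in ['t','eef_pos','tcp_rot','wrist_force','moment','grip_width']: print(k,np.round(o[k],4).tolist())
cap('wrist','w8.png')
c=cap('top','t8.png')
im=cv2.imread('pics/t8.png'); cv2.imwrite('pics/t8z.png',cv2.resize(im[195:265,255:375],None,fx=6.5,fy=6.5,interpolation=cv2.INTER_CUBIC))
```

```text
t 16.8833
eef_pos [0.5014, 0.3311, 0.218]
tcp_rot [[-0.0003, 0.9507, 0.31], [0.0, 0.31, -0.9507], [-1.0, -0.0002, -0.0001]]
wrist_force [-0.4737, 0.1257, -3.1513]
moment [-0.0512, 0.0403, 0.035]
grip_width 0.0331
```

View pics/w8.png

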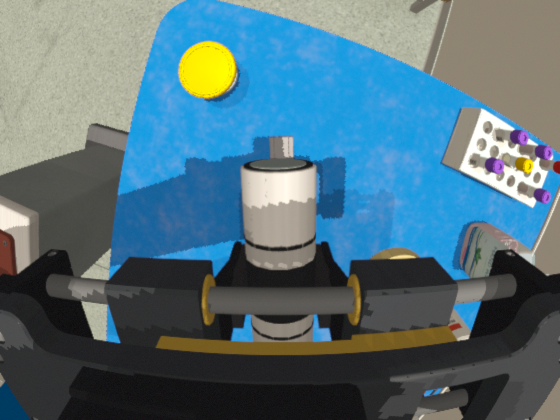

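View pics/t8z.png

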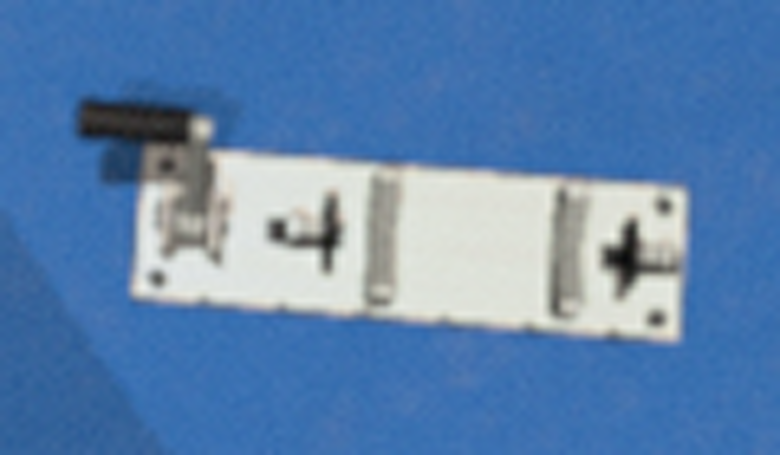

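Run:
```python
from h import *
c=vision.capture('wrist'); o=env.get_obs(); p=o['eef_pos']; R=o['tcp_rot']
for off in (0,.004,-.004):
  for name,x,y in (('top',-.025,0),('bot',.009,0),('L',-.008,-.017),('Rr',-.008,.017)):
    print(off,name,wproj(c,p+R@np.array([x,y,-.058-off])).round(1))
im=cv2.imread('pics/w8.png'); cv2.imwrite('pics/w8z.png',cv2.resize(im[140:290,200:360],None,fx=4.5,fy=4,interpolation=cv2.INTER_CUBIC))
```

```text
0 top [[280.4 169.6]]
0 bot [[280.6 156.5]]
0 L [[242.5 162.5]]
0 Rr [[318.5 162.5]]
0.004 top [[280.4 159.6]]
0.004 bot [[280.6 148.6]]
0.004 L [[242.3 153.7]]
0.004 Rr [[318.7 153.6]]
-0.004 top [[280.4 179.4]]
-0.004 bot [[280.6 164.4]]
-0.004 L [[242.8 171.3]]
-0.004 Rr [[318.3 171.2]]
```

View pics/w8z.png

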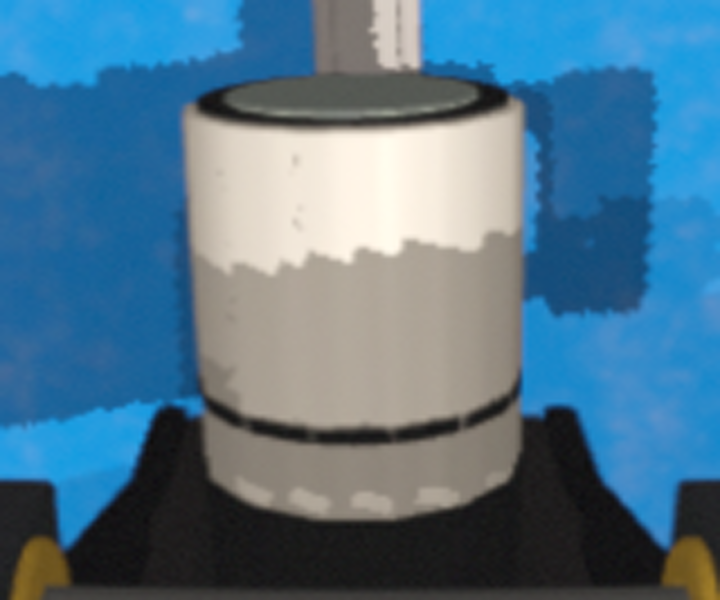

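Request:
send_rows:
  motion: [0, 0, 0, 0, 5, 0, 0, 0, 0, 6, 0, 0, 0, 0, 6, 0, 0, 0, 0, 4, 0, 0, 0, 0.015, 0, 0, 0, 0.0005, 0.027, 0, 0, 0, 0.0005, 0.032, 0, 0, 0, 0.0005, 0.032, 0, 0, 0, 0.0005, 0.032, 0, 0, 0, 0.0005, 0.032, 0, 0, 0, 0.0005, 0.032, 0, 0, 0, 0.0005, 0.032, 0, 0, 0, 0.0005, 0.032, 0, 0, 0, 0.0005, 0.032, 0, 0, 0, 0.0005, 0.032, 0, 0, 0, 0.0005, 0.032, 0, 0, 0, 0.0005, 0.032, 0, 0, 0, 0.0002, 0.027, 0, 0, 0, 0, 0.02, 0, 0, 0, 0, 0, 0]

```text
t: 18.7
eef_pos: [0.4836, -0.1149, 0.2177]
tcp_rot: [[-0.001, 0.998, -0.057], [-0.001, -0.057, -0.998], [-1.0, -0.001, 0.001]]
wrist_force: [-0.8, -1.3, -2.7]
grip_width: 0.0333
```

Request:
send_rows:
  motion: [0, 0, 0, 0, 0, 0, 0, 0, 0, 0, 0, 0, 0, 0, 0, 0, 0, 0, 0, 0]

```text
t: 19.03
eef_pos: [0.4852, -0.1085, 0.2179]
tcp_rot: [[-0.0, 0.999, -0.049], [0.0, -0.049, -0.999], [-1.0, -0.0, -0.0]]
wrist_force: [0.7, 0.4, -1.8]
grip_width: 0.0328
```

Run:
```python
from h import *
o=env.get_obs()
for k in ['t','eef_pos','tcp_rot','wrist_force','moment','grip_width']: print(k,np.round(o[k],4).tolist())
cap('wrist','w9.png')
c=cap('scene','s9.png')
im=cv2.imread('pics/s9.png'); cv2.imwrite('pics/s9z.png',cv2.resize(im[150:310,240:400],None,fx=3.7,fy=3.7,interpolation=cv2.INTER_CUBIC))
```

```text
t 19.0333
eef_pos [0.4852, -0.1085, 0.2179]
tcp_rot [[-0.0005, 0.9988, -0.0492], [0.0001, -0.0492, -0.9988], [-1.0, -0.0005, -0.0001]]
wrist_force [0.7031, 0.3608, -1.7685]
moment [-0.108, 0.0402, 0.008]
grip_width 0.0328
```

View pics/w9.png

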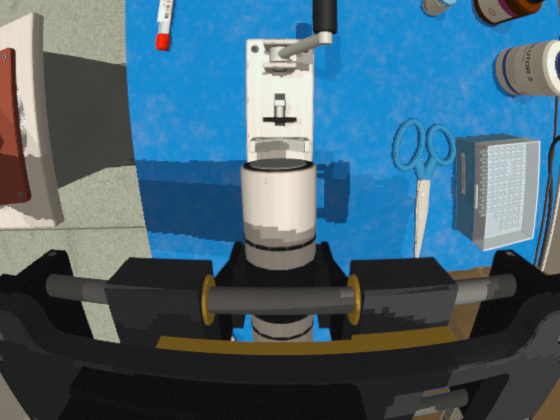

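View pics/s9z.png

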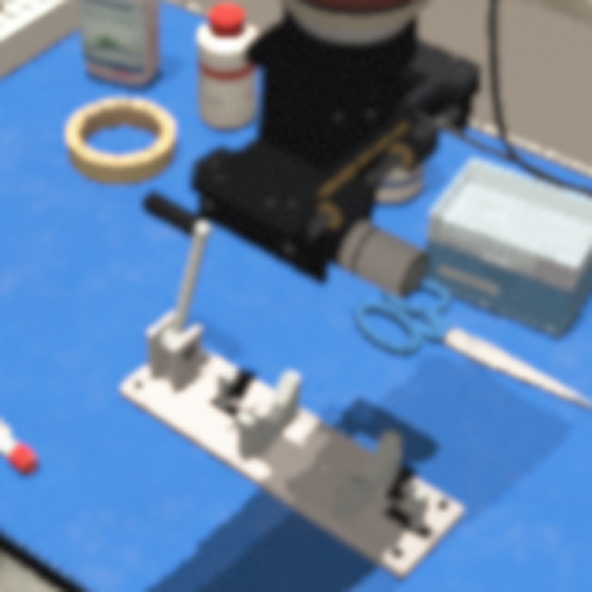

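Run:
```python
from h import *
im=cv2.imread('pics/w9.png'); cv2.imwrite('pics/w9z.png',cv2.resize(im[30:180,220:340],None,fx=5,fy=4,interpolation=cv2.INTER_CUBIC))
```

```text
(no output)
```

View pics/w9z.png

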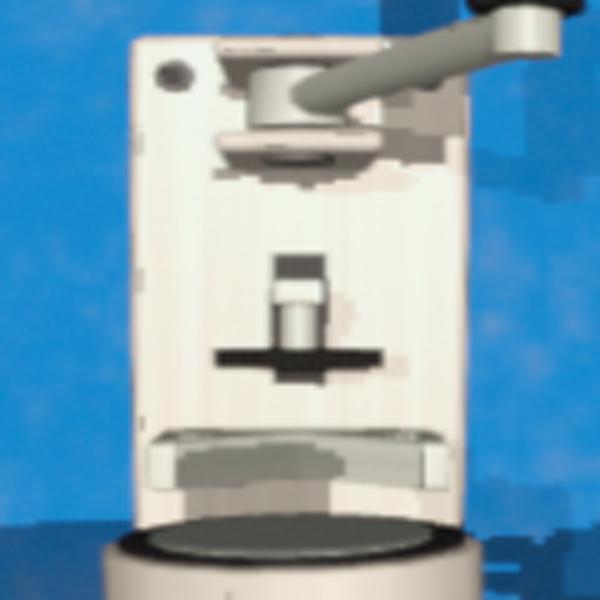

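Run:
```python
from h import *
c=vision.capture('wrist')
f=lambda u,v:((u+.5)/5-.5+220,(v+.5)/4-.5+30)
P=wpts(c,[f(150,440),f(450,437),f(149,489),f(447,488),f(132,38),f(133,300),f(468,300)],[.05]*4+[.01]*3);print(P.round(4))
a=-.0515;R2=np.array([[np.cos(a),-np.sin(a)],[np.sin(a),np.cos(a)]])
for q,s in zip(P,[(-30,50),(30,50),(-30,38),(30,38)]): print((q[:2]-R2@(np.array(s)/1e3)).round(4))
m=(P[5]+P[6])[:2]/2; print('plate mid in station of (0.4845,-.11):',R2.T@(m-[.4845,-.110]))
e=R2.T@(P[5]-P[4])[:2];print('edge yaw deg rel',np.degrees(np.arctan2(-e[0],e[1])))
print(env.get_obs()['eef_pos'],R2.T@(env.get_obs()['eef_pos'][:2]-[.4845,-.110]))
```

```text
[[ 0.4567 -0.0566  0.05  ]
 [ 0.5156 -0.0589  0.05  ]
 [ 0.4557 -0.0688  0.05  ]
 [ 0.5146 -0.0716  0.05  ]
 [ 0.4551  0.0523  0.01  ]
 [ 0.4513 -0.0213  0.01  ]
 [ 0.5243 -0.0251  0.01  ]]
[ 0.4841 -0.1081]
[ 0.4831 -0.1073]
[ 0.4837 -0.1083]
[ 0.4827 -0.108 ]
plate mid in station of (0.4845,-.11): [-0.00116038  0.08682816]
edge yaw deg rel -179.96834334888788
[ 0.48527771 -0.10895706  0.21809259] [0.00072299 0.00108159]
```

Request:
send_rows:
  motion: [0, 0, -0.0015, 0, 0, 0, 0.01, 0, 0, 0, 0, 0.02, 0, 0, 0, 0, 0.02, 0, 0, 0, 0, 0.02, 0, 0, 0, 0, 0.02, 0, 0, 0, 0, 0.02, 0, 0, 0, 0, 0.02, 0, 0, 0, 0, 0.01, 0, 0, 0, 0, 0.01, 0, 0, 0, 0, 0.005, 0, 0, 0, 0, 0, 0, 0, 0, 0, 0, 0, 0, 0, 0, 0, 0, 0, 0]

```text
t: 20.35
eef_pos: [0.4844, -0.1096, 0.064]
tcp_rot: [[0.001, 0.999, -0.051], [0.0, -0.051, -0.999], [-1.0, 0.001, -0.0]]
wrist_force: [-0.6, 0.0, -2.0]
grip_width: 0.0332
```

Run:
```python
from h import *
o=env.get_obs()
for k in ['t','eef_pos','tcp_rot','wrist_force','moment','grip_width']: print(k,np.round(o[k],4).tolist())
cap('wrist','w10.png')
c=cap('scene','s10.png')
im=cv2.imread('pics/s10.png'); cv2.imwrite('pics/s10z.png',cv2.resize(im[150:310,240:400],None,fx=3.7,fy=3.7,interpolation=cv2.INTER_CUBIC))
```

```text
t 20.35
eef_pos [0.4844, -0.1096, 0.064]
tcp_rot [[0.0014, 0.9987, -0.0514], [0.0001, -0.0514, -0.9987], [-1.0, 0.0014, -0.0002]]
wrist_force [-0.5537, 0.0087, -1.9597]
moment [-0.1014, 0.0619, -0.0342]
grip_width 0.0332
```

View pics/w10.png

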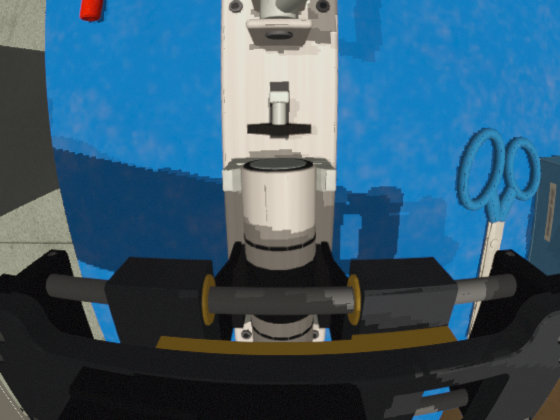

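View pics/s10z.png

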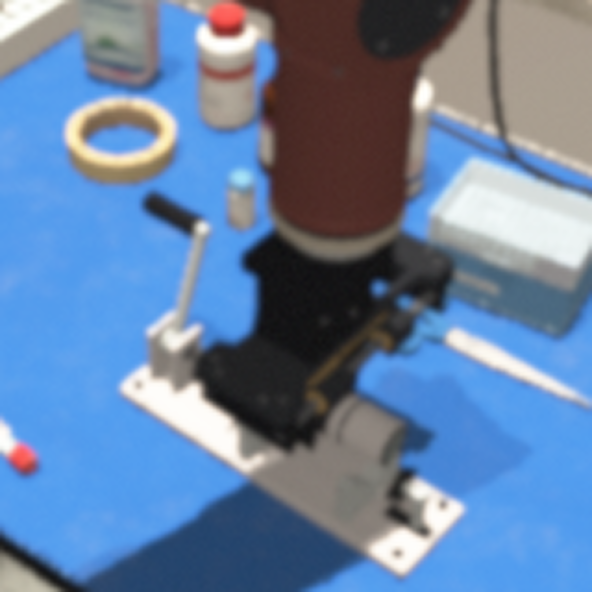

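Run:
```python
from h import *
c=vision.capture('wrist'); o=env.get_obs(); p=o['eef_pos']; R=o['tcp_rot']
im=cv2.imread('pics/w10.png'); cv2.imwrite('pics/w10z.png',cv2.resize(im[110:200,215:345],None,fx=6,fy=6,interpolation=cv2.INTER_CUBIC))
for (u,v),z in zip([(279,126),(279,135),(232,170),(232,190),(328,168),(328,190)],[.061,.061,.05,.05,.05,.05]): print((R.T@(wpts(c,[(u,v)],z)[0]-p)).round(4))
```

```text
[ 0.0028 -0.0008 -0.0736]
[ 0.0028 -0.0008 -0.0693]
[ 0.0138 -0.0254 -0.0503]
[ 0.0138 -0.0258 -0.0396]
[ 0.0139  0.0245 -0.0513]
[ 0.0139  0.0249 -0.0395]
```

View pics/w10z.png

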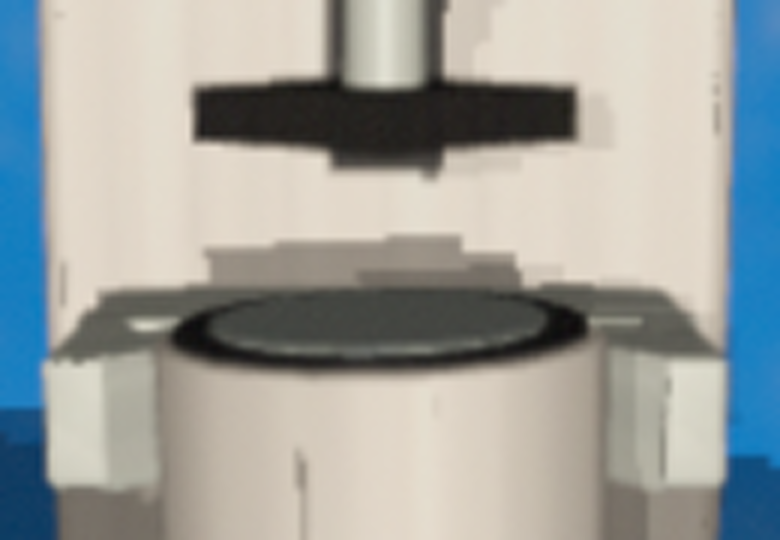

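Request:
send_rows:
  motion: [0, 0, -0.0005, -0.0015, 0, 0, 0.005, 0, 0, 0, 0, 0.005, 0, 0, 0, 0, 0.004, 0, 0, 0, 0, 0.002, 0, 0, 0, 0, 0.002, 0, 0, 0, 0, 0, 0, 0, 0, 0, 0, 0, 0, 0, 0, 0, 0, 0, 0]

```text
t: 21.25
eef_pos: [0.4834, -0.108, 0.0453]
tcp_rot: [[0.0, 0.999, -0.051], [-0.0, -0.051, -0.999], [-1.0, 0.0, 0.0]]
wrist_force: [0.2, -0.2, -2.1]
grip_width: 0.0333
```

Request:
send_rows:
  motion: [0, 0.001, 0, 0, 0, 0, 0.001, 0, 0, 0, 0, 0, 0, 0, 0, 0, 0, 0, 0, 0]

```text
t: 21.58
eef_pos: [0.4833, -0.1079, 0.0431]
tcp_rot: [[-0.0, 0.999, -0.051], [-0.0, -0.051, -0.999], [-1.0, -0.0, 0.0]]
wrist_force: [-0.7, -0.6, -1.8]
grip_width: 0.0332
```

Request:
send_rows:
  motion: [0, 0.0005, 0, 0, 0, 0, 0.0005, 0, 0, 0, 0, 0, 0, 0, 0, 0, 0, 0, 0, 0]

```text
t: 21.92
eef_pos: [0.4834, -0.1079, 0.0422]
tcp_rot: [[0.0, 0.999, -0.051], [-0.0, -0.051, -0.999], [-1.0, 0.0, 0.0]]
wrist_force: [-0.1, -0.6, -1.8]
grip_width: 0.0331
```

Request:
send_rows:
  motion: [0, 0.0005, 0, 0, 0, 0, 0.0005, 0, 0, 0, 0, 0, 0, 0, 0, 0, 0, 0, 0, 0]

```text
t: 22.25
eef_pos: [0.4838, -0.1079, 0.0417]
tcp_rot: [[0.001, 0.999, -0.052], [0.001, -0.052, -0.999], [-1.0, 0.001, -0.001]]
wrist_force: [-2.1, 1.3, 5.0]
grip_width: 0.0332
```

Request:
send_rows:
  motion: [0, 0.0005, -0.0002, 0, 0, 0, 0, 0, 0, 0, 0, 0, 0, 0, 0, 0, 0, 0, 0, 0]

```text
t: 22.58
eef_pos: [0.4839, -0.1078, 0.0415]
tcp_rot: [[0.001, 0.999, -0.052], [0.001, -0.052, -0.999], [-1.0, 0.001, -0.001]]
wrist_force: [-1.7, 1.9, 10.5]
grip_width: 0.0329
```

Run:
```python
from h import *
for i in range(4):
    vision.capture('top'); o=env.get_obs()
    print(np.round(o['t'],2),o['eef_pos'].round(4),o['wrist_force'].round(2),o['moment'].round(3))
```

```text
22.63 [ 0.4839 -0.1078  0.0415] [-1.93  1.98  9.97] [ 0.257  0.549 -0.272]
22.68 [ 0.4839 -0.1078  0.0415] [-1.63  0.85  9.05] [ 0.27   0.506 -0.36 ]
22.73 [ 0.4839 -0.1079  0.0415] [-2.22  1.78  9.43] [ 0.237  0.572 -0.341]
22.78 [ 0.4839 -0.1078  0.0415] [-2.89  2.2  10.11] [ 0.232  0.565 -0.401]
```

Request:
send_rows:
  motion: [0, 0.0005, -0.0004, 0, 0, 0, 0, 0, 0, 0, 0, 0, 0, 0, 0, 0, 0, 0, 0, 0]

```text
t: 23.12
eef_pos: [0.4839, -0.1078, 0.0414]
tcp_rot: [[0.002, 0.999, -0.052], [0.001, -0.052, -0.999], [-1.0, 0.002, -0.001]]
wrist_force: [-2.6, 3.1, 14.2]
grip_width: 0.0332
```

Run:
```python
from h import *
F=[]
for i in range(6):
    vision.capture('top'); o=env.get_obs(); F.append(np.r_[o['wrist_force'],o['moment']])
print(o['t'],o['eef_pos'].round(4),np.mean(F,0).round(2),np.std(F,0).round(2),o['grip_width'])
```

```text
23.4167 [ 0.484  -0.1078  0.0414] [-2.38  2.03 14.01  0.36  0.64 -0.37] [0.26 0.48 0.67 0.02 0.02 0.01] 0.032989767919107335
```

Run:
```python
from h import *
c=cap('wrist','w11.png'); o=env.get_obs(); p=o['eef_pos']; R=o['tcp_rot']
im=cv2.imread('pics/w11.png'); a=cv2.resize(im[110:230,215:345],None,fx=4.5,fy=4.5,interpolation=cv2.INTER_CUBIC)
cap('scene','s11.png'); im=cv2.imread('pics/s11.png'); b=cv2.resize(im[220:310,280:380],None,fx=5,fy=5,interpolation=cv2.INTER_CUBIC)
cv2.imwrite('pics/w11z.png',a); cv2.imwrite('pics/s11z.png',b)
print(o['wrist_force'])
```

```text
[-2.41274602  2.33621131 13.85654222]
```

View pics/w11z.png

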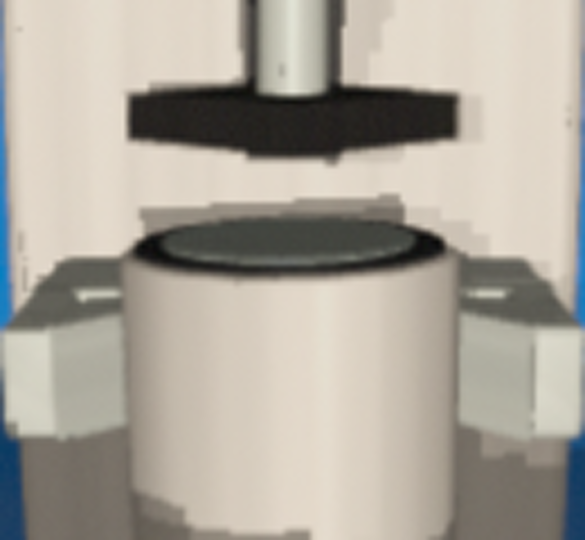

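View pics/s11z.png

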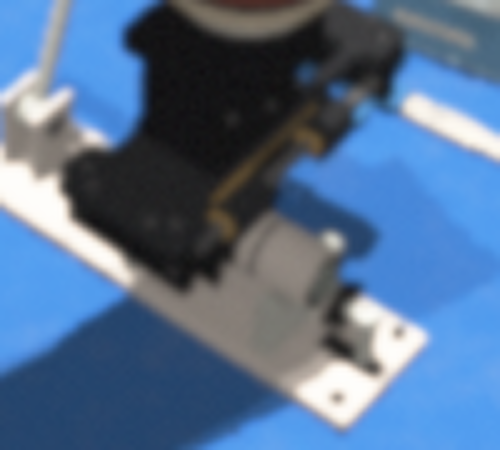

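Run:
```python
from h import *
c=vision.capture('wrist'); o=env.get_obs(); p=o['eef_pos']; R=o['tcp_rot']
f=lambda u,v:((u+.5)/4.5-.5+215,(v+.5)/4.5-.5+110)
for q,z in [(f(200,140),.061),(f(400,138),.061),(f(290,278),.067),(f(28,330),.05),(f(555,330),.05),(f(30,435),.05),(f(555,438),.05)]: print((R.T@(wpts(c,[q],z)[0]-p)).round(4))
print(o['wrist_force'].round(1))
```

```text
[-0.0195 -0.0088 -0.069 ]
[-0.0195  0.0092 -0.0691]
[-0.0255 -0.0007 -0.0574]
[-0.0086 -0.0274 -0.0488]
[-0.0085  0.026  -0.0488]
[-0.0086 -0.0277 -0.0377]
[-0.0085  0.0265 -0.0373]
[-3.3  3.6 13.1]
```

Request:
send_rows:
  motion: [0, 0.0002, 0, 0, 0, 0, 0, 0, 0, 0, 0, 0, 0, 0, 0, 0, 0, 0, 0, 0, 0, 0, 0, 0, 0, 0, 0, 0, 0, 0]

```text
t: 24.07
eef_pos: [0.484, -0.1078, 0.0413]
tcp_rot: [[0.002, 0.999, -0.052], [0.001, -0.052, -0.999], [-1.0, 0.002, -0.001]]
wrist_force: [-3.2, 2.6, 16.3]
grip_width: 0.0333
```

Run:
```python
from h import *
F=[]
for i in range(8):
    vision.capture('top'); o=env.get_obs(); F.append(np.r_[o['wrist_force'],o['moment']])
print(o['t'],o['eef_pos'].round(4),np.mean(F,0).round(2),np.std(F,0).round(2),o['grip_width'])
```

```text
24.4667 [ 0.484  -0.1078  0.0413] [-3.21  2.45 16.48  0.4   0.79 -0.38] [0.31 0.42 0.42 0.02 0.02 0.03] 0.033139858455344395
```

Request:
send_rows:
  motion: [0, -0.0001, 0, 0, 0, 0, 0, 0, 0, 0, 0, 0, 0, 0, 0, 0, 0, 0, 0, 0]

```text
t: 24.8
eef_pos: [0.484, -0.1078, 0.0413]
tcp_rot: [[0.002, 0.999, -0.052], [0.001, -0.052, -0.999], [-1.0, 0.002, -0.001]]
wrist_force: [-2.6, 2.5, 14.5]
grip_width: 0.033
```

Run:
```python
from h import *
F=[]
for i in range(8):
    vision.capture('top'); o=env.get_obs(); F.append(o['wrist_force'])
print(o['t'],np.mean(F,0).round(2))
if 12.5<np.mean(F,0)[2]<17: print(env.hand_in())
```

```text
25.2 [-2.83  2.42 15.02]
the job is handed in; nothing more can be done
None
```

I cleaned the V-block, laid the barrel in the V and handed the job in at 25.2 s, still gripping it and pressing down with 15.0 N.

- **Lever:** I pulled it until it stopped moving and the force rose to 35 N. I then eased it back at about 0.4 rad/s in hand, against its rest stop, before opening the fingers. A picture afterwards showed it at rest.
- **Barrel in the V:** the fingers carried 15.0 N averaged over the last 0.4 s. The barrel's weight of about 2 N comes on top of that. It touched down with the tool at 41.7 mm, close to the 42 mm expected.
- **Midway between the wipers:** the two cues disagreed slightly. The lever-side wiper put the barrel about 1–1.5 mm too far from the lever, while the yoke edges put it about 1 mm too near. Either way it is within about 1.5 mm of the middle. The wiper at the other end was hidden from the wrist camera, so I didn't measure that gap.
- **Uneven load:** sideways forces of about 2–3 N and a small moment remained, so the V faces and the two yokes are not loaded quite equally. I didn't measure each face on its own.
- **Other things on the worktop:** I saw no sign of the arm touching any of them, but I took no final close look at each one.

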